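Fill the chip carrier

TASK

Finish packing the small blue carrier box: the chip box with the white lid and black base that lies flat on the bench goes in on edge, clasp upward, in line with the two already there, and the red-capped vial goes in upright in the free space beside the black-capped one. First stand the chip box on its edge on the bench, well away from the carrier, and let go of it; then take it again by its top and pack it. Everything already in the carrier must end up still standing in it, and leave the white-capped vial, the loupe and the tweezers alone.

Things in the scene. Friction and masses are not known exactly. Their poses are not given: they have to be found in the camera images.
- carrier: blue open box fixed to the bench, 66 mm along its x, 91 mm along its y, 34 mm high; walls 3 mm, floor 4 mm (inside 60 x 85 mm, 30 mm deep). Origin at the centre of its underside, z up.
- carrier_floor (a point): centre of the carrier's inner floor, 4 mm above the bench. Along its y, from -y to +y: black chip box on edge, white chip box on edge, a gap about 20 to 23 mm wide for the third chip box, then a row of vials against the +y wall: the black-capped one in the -x corner, the +x corner free for the red-capped one
- chip_box: chip box to pack, white lid on black base, starts flat, lid up: body 54 x 54 mm, 16 mm thick (clasp tab on one edge adds 5 mm); origin at the centre of its underside, own z towards its lid, own -x towards the clasp edge, own y along the clasp edge. On edge, clasp up, its origin is 27 mm above what it stands on and its own x points down; 34 g or so
- chip_box_center (a point): middle of that chip box, 8 mm above its origin along its own z
- packed_black: black chip box standing on edge, clasp up, in the carrier: body 54 x 54 mm, 16 mm thick (clasp tab on one edge adds 5 mm); origin at the centre of its underside, own z towards its lid, own -x towards the clasp edge, own y along the clasp edge
- packed_white: all-white chip box standing on edge, clasp up, in the carrier: body 54 x 54 mm, 16 mm thick (clasp tab on one edge adds 5 mm); origin at the centre of its underside, own z towards its lid, own -x towards the clasp edge, own y along the clasp edge
- red_cap_vial: vial with red cap to pack, standing: body 24 mm diameter to 42 mm high, cap 20.6 mm diameter from there to 54 mm; origin at the centre of its underside, z up
- black_cap_vial: vial with black cap in the carrier: body 28 mm diameter to 32 mm high, cap 24 mm diameter to 41 mm; origin at the centre of its underside, z up
- white_cap_vial: bystander: vial with white cap, 24 mm diameter, 47 mm high; origin at the centre of its underside
- loupe: bystander: black eye loupe, 38 mm diameter, 35 mm high; origin at the centre of its underside
- tweezers: bystander: steel tweezers lying flat, 121 x 12 x 9 mm, long along own x; origin at the centre of the underside

How it is judged:
By the outcome, as a careful person would: the job done as asked, in the order asked, and still so for the second after the job is handed in, with the robot touching nothing.
It also fails if it takes over 72 s, if anything falls off the work surface, if the arm or the gripper's body presses on something with over 40 N, if the wrist force passes 120 N, or if a joint passes its speed limit or range.

ROBOT

A 6-joint arm with a two-finger parallel gripper is mounted at the origin on a cart in front of the work surface, level with it; the furniture and walls round the work are solid. World frame = base frame: x ahead of the robot, y to its left, z up, the work surface at z = 0. Lengths are in m, angles in rad, forces in N, time in s.
With the tool pointing down it reaches from about 0.275 to 1 m from the base axis. Payload 8.4 kg.
Tool frame: the origin (TCP) lies at the very end of the fingers, on their centre line; the grasp point (between the pads) lies 19 mm behind it; z points along the fingers, y is the direction in which the jaws open and shut (so a half turn about z gives the same grasp; the last joint's range is limited). The gripper opens to 85 mm and grips with 20 to 120 N. Pads are 22 mm wide; open, the fingers measure 114 mm over their backs; the gripper's body (76 mm by 85 mm) begins 54 mm behind the grasp point. The pads swing forward as they close: fully open they stand 13 mm farther back than shut.
Start: joints at [-1.117, 0.353, 1.633, -0, 1.155, -0.002], TCP at [0.275, -0.561, 0.231] pointing down, gripper open.
Joint ranges: [-2.63, 2.63], [-0.92, 2.1], [0.06, 2.66], [-1.3, 4.44], [0, 2.69], [-3.02, 3.02]. Speed limits (rad/s): [2.22, 2.22, 2.79, 3.14, 3.14, 3.14].

INTERFACE

Orientations are given as a unit quaternion [x, y, z, w].
In Python, from workcell import bot, read_camera, nets gives the robot as it stands.
- The arm moves only by the tool carry_out, never from a script. Its argument "increments" is a list of rows, each a list of 3 entries, a list of its own where there are three numbers: the finger opening in mm, from 0 to 85.4, then the shift along the tool's x, y, z as a fraction of full scale, then the turn, a rotation vector about the tool's x, y, z as a fraction of full scale. In form: [[hand, [dx, dy, dz], [ax, ay, az]], ...]. A call has 1 to 8 rows; each row is the pose to reach, as a shift and turn from the pose commanded when the call began, along the tool's axes at that moment; what a row does not reach only later rows make up. Full scale, the value 1, is 120 mm for a shift and 45 degrees for a turn. A row lasts 1/10 s, in which the tool goes at most 50 mm and 8.59 degrees, less where a joint would pass 70% of its speed; a pose out of reach is approached as far as the arm can. A call with a number of a shift or a turn outside -1 to 1 is refused whole. A call with a gripper value outside its range is refused whole. The fingers move at their own pace and stop on an object; the grip force is fixed at half the most. Time passes only in rows, so rows that repeat a pose let the fingers close. It gives the time, the measured TCP pose, the force and the opening at its end, in the units of the state.
- bot.observe(): the state, without advancing time (a new reading comes with each control period).
- read_camera(name): name is "scene" or "top" or "wrist"; returns a dict with "color" (420x560x3 uint8, red, green, blue), "camera_matrix" (3x3 intrinsics, pixels), "rvec" (rotation vector, rad) and "tvec" (3), from world to camera coordinates, as OpenCV has them. Camera axes: x right, y down, z forward; pixel columns grow to the right and rows downward; lengths in m; the calibration is good to about 2 mm. A picture is of the moment at which its call begins. There is no depth.
- bot.job_done(): hands the job in, once; it reports no verdict.
Trained networks look in a picture, given as the dict that the camera call returned (one of the last four; its "shot" number tells which), for a name from the list of things; names that differ only in an ending like _2 or _b are one class to them, and where a whole thing is asked for, a point or a joint stands for the part that bears it (a point fixed in the world has none). Each returns a list of dicts, best first, with "confidence" (0 to 1); they miss things now and then, are a little off and sometimes report something else, mostly with a low value. They report only what shows in the picture. A call takes as long as a camera call.
- nets.spot_in(picture, name): "rect" ([left, top, width, height] in pixels, round what is visible of it).
- nets.outline_of(picture, name): "region" (420x560 bool, what is visible of it) and "rect" ([left, top, width, height] in pixels, round what is visible of it).
- nets.mark_of(picture, name): "xy" ([column, row] in pixels: a listed point, or the origin of a listed thing).
The state is a dict: "time_s": time; "joints": joint angles; "dq": joint speeds; "effort": joint torques, N m; "eef_pos": TCP position; "tcp_rot": TCP orientation; "wrist_force": force on the tool from outside, world axes, zero at the start; "torque": the same for the moment, N m; "grip_width": finger opening in m.
Only numpy, scipy, OpenCV 4.12 (cv2) and the standard library are available. Lean on these libraries where they do the work, as an engineer would, in place of code of your own. Each camera call takes 0.05 s, during which the arm holds its last target. There are 200 camera calls.

## Working session

There is one attempt and no reset: what is moved stays moved. The work goes in short steps, Python scripts to look and compute and a tool call to move; the robot and the scene stay as the last step left them, time stands still between calls to the robot, and variables do not carry over. Pictures are saved under pics/ and viewed, about 8 in all and at most 12, crops included, and the job is handed in when it is done.

Besides the shell and the picture viewer there is one more tool, called in YAML: its name, and indented under it one key for each argument. carry_out: Moves the arm, as the interface text tells. Shift numbers are shares of 120 mm and turn numbers shares of 45 degrees, none past 1 either way. Its arguments: {"type":"object","properties":{"increments":{"type":"array"}},"required":["increments"]}

```bash
mkdir -p pics; ls
cat > h.py <<'E'
import numpy as np, cv2
from workcell import bot, read_camera, nets
def cam(n,save=None):
    p=read_camera(n)
    if save: cv2.imwrite('pics/'+save,p['color'][:,:,::-1])
    return p
def ray(p,uv):
    R=cv2.Rodrigues(np.array(p['rvec'],float))[0]; t=np.array(p['tvec'],float).ravel()
    K=np.array(p['camera_matrix'])
    d=R.T@np.linalg.inv(K)@np.array([uv[0],uv[1],1.]); return -R.T@t,d
def atz(p,uv,z):
    o,d=ray(p,uv); return o+d*(z-o[2])/d[2]
def proj(p,X):
    return cv2.projectPoints(np.atleast_2d(np.array(X,float)),np.array(p['rvec'],float),np.array(p['tvec'],float),np.array(p['camera_matrix']),None)[0][:,0]
E
cat > a.py <<'E'
from h import *
np.set_printoptions(precision=4,suppress=True)
print(bot.observe())
Z=dict(carrier=0,carrier_floor=.004,chip_box=0,chip_box_center=.008,packed_black=.031,packed_white=.031,red_cap_vial=0,black_cap_vial=.004,white_cap_vial=0,loupe=0,tweezers=0)
ps={n:cam(n,n+'0.png') for n in('scene','top')}
for n,p in ps.items():
    print(n,ray(p,(280,210)))
    for k,z in Z.items():
        for m in nets.mark_of(p,k)[:1]: print(k,m['confidence'],np.array(m['xy']),atz(p,m['xy'],z))
cv2.imwrite('pics/both.png',cv2.resize(np.hstack([ps['scene']['color'],ps['top']['color']])[:,:,::-1],(800,300)))
E
python3 a.py
```

```text
pics
{'time_s': 0.0, 'joints': array([-1.1174,  0.3536,  1.6341, -0.    ,  1.1552, -0.0024]), 'dq': array([ 0.0004, -0.0007, -0.    , -0.0003,  0.0006,  0.0003]), 'effort': array([ -0.0013, -60.5261, -34.2057,  -0.0002,   0.0093,  -0.    ]), 'eef_pos': array([ 0.2749, -0.5608,  0.2306]), 'tcp_rot': array([ 0.9741,  0.2259, -0.0002, -0.0007]), 'wrist_force': array([ 0.7713, -0.1724,  0.1889]), 'torque': array([-0.0153,  0.006 ,  0.0269]), 'grip_width': 0.08527855184242131}
scene (array([-0.0266,  0.7777,  1.2149]), array([ 0.3963, -0.5073, -0.7654]))
carrier 0.91 [269.8 271.9] [0.4691 0.1929 0.    ]
carrier_floor 0.87 [271.4 270.9] [0.4658 0.1889 0.004 ]
chip_box 0.5 [370.1 180.4] [ 0.4292 -0.3509  0.    ]
chip_box_center 0.53 [368.3 178.8] [ 0.4357 -0.3464  0.008 ]
packed_black 0.58 [278.6 260.5] [0.4613 0.1581 0.031 ]
packed_white 0.68 [273.6 260.9] [0.4727 0.1691 0.031 ]
red_cap_vial 0.62 [213.5 305.2] [0.527 0.388 0.   ]
black_cap_vial 0.64 [262.8 276.3] [0.4744 0.221  0.004 ]
white_cap_vial 0.46 [247.8 320.5] [0.4141 0.3621 0.    ]
loupe 0.47 [310.  174.5] [ 0.6226 -0.2352  0.    ]
tweezers 0.49 [321.4 149.4] [ 0.6691 -0.3763  0.    ]
top (array([0.3849, 0.0056, 1.1078]), array([ 0.1361,  0.0007, -0.9908]))
carrier 0.97 [211.4 232.8] [0.4763 0.1947 0.    ]
carrier_floor 0.87 [218.3 232.8] [0.4758 0.1752 0.004 ]
chip_box 0.75 [410.3 244.4] [ 0.4387 -0.3473  0.    ]
packed_black 0.66 [227. 241.] [0.4515 0.1478 0.031 ]
packed_white 0.43 [217.1 232.4] [0.4746 0.1743 0.031 ]
red_cap_vial 0.4 [140.1 214.1] [0.53  0.392 0.   ]
black_cap_vial 0.47 [200.5 233.9] [0.4733 0.2237 0.004 ]
white_cap_vial 0.67 [149.4 258.8] [0.4076 0.3618 0.    ]
loupe 0.5 [362.6 177.7] [ 0.6256 -0.2251  0.    ]
tweezers 0.54 [419.6 164.6] [ 0.6613 -0.3865  0.    ]
```

View pics/top0.png

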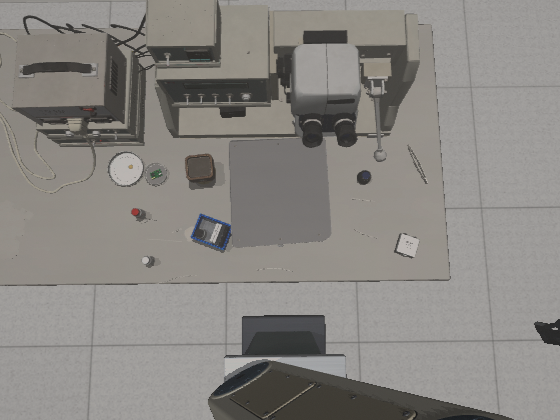

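View pics/scene0.png

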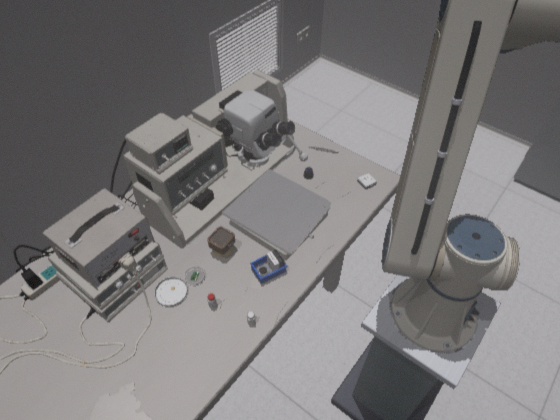

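The top view shows the chip box at (410,244), the carrier at (211,232), the red vial at (138,213) and the white vial at (149,260). The scene view agrees with the top one to about 1 cm. Next I move over the chip box for a close look.

carry_out:
  increments:
    - [85,[1,-0.5,0],[0,0,0]]
    - [85,[1,-0.5,0],[0,0,0]]
    - [85,[1,-0.5,0],[0,0,0]]
    - [85,[1,-0.5,0],[0,0,0]]

```text
time_s: 1.6
eef_pos: [0.3585, -0.4514, 0.2314]
tcp_rot: [0.974, 0.227, 0.0, -0.001]
wrist_force: [-0.3, 0.2, 0.1]
grip_width: 0.0853
```

carry_out:
  increments:
    - [85,[0.9,-0.5,0],[0,0,0]]
    - [85,[0.9,-0.5,0],[0,0,0]]
    - [85,[0.9,-0.5,0],[0,0,0]]
    - [85,[0.9,-0.5,0],[0,0,0]]

```text
time_s: 2.0
eef_pos: [0.4283, -0.3513, 0.2314]
tcp_rot: [0.974, 0.227, 0.0, -0.0]
wrist_force: [-0.8, 0.2, 0.2]
grip_width: 0.085
```

```bash
cat >> h.py <<'E'
from scipy.spatial.transform import Rotation as Rot
np.set_printoptions(precision=4,suppress=True)
def st():
    s=bot.observe(); print('t',s['time_s'],'q',s['joints'],'p',s['eef_pos'],'rot',s['tcp_rot'],'F',s['wrist_force'],'w',s['grip_width']); return s
E
python3 - <<'E'
from h import *
st()
p=cam('wrist','w1.png'); print(ray(p,(280,210)),p['camera_matrix'])
for k,z in dict(chip_box=0,chip_box_center=.008).items():
    for m in nets.mark_of(p,k)[:2]: print(k,m,atz(p,m['xy'],z))
for m in nets.outline_of(p,'chip_box')[:1]:
    print(m['confidence'],m['rect'])
    c=max(cv2.findContours(m['region'].astype('uint8'),0,2)[0],key=cv2.contourArea)
    b=cv2.boxPoints(cv2.minAreaRect(c)); print([atz(p,u,.016) for u in b])
E
```

```text
t 2.0 q [-0.69    0.2429  1.7866  0.0005  1.1119  0.422 ] p [ 0.4283 -0.3513  0.2314] rot [ 0.9738  0.2273  0.0002 -0.0001] F [-0.8364  0.2281  0.2338] w 0.08504469486779588
(array([ 0.4989, -0.3165,  0.3742]), array([-0.2662, -0.1468, -0.9528])) [[302.8702   0.     276.3582]
 [  0.     302.8702 212.1697]
 [  0.       0.       1.    ]]
chip_box_center {'xy': [268.5, 169.2], 'confidence': 0.91} [ 0.437  -0.3371  0.008 ]
0.72 [237.7, 141.1, 57.2, 60.4]
[array([ 0.4204, -0.2999,  0.016 ]), array([ 0.472 , -0.3203,  0.016 ]), array([ 0.4539, -0.3701,  0.016 ]), array([ 0.3998, -0.3507,  0.016 ])]
```

View pics/w1.png

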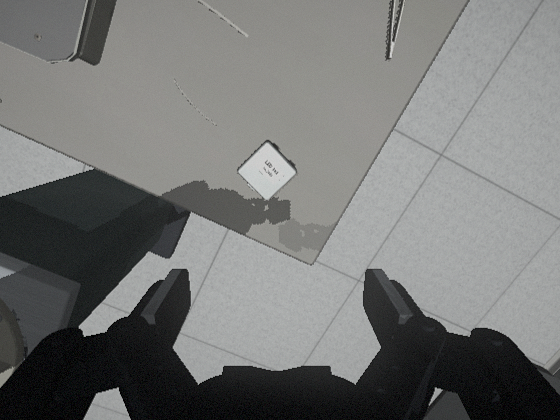

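Wrist view: the chip box is at (268,170), corners (267,140), (298,170), (268,199) and (237,170). The clasp may be the dark bit on the upper-right edge, so I zoom in.

Run:
```python
from h import *
p=cv2.imread('pics/w1.png'); q=cam('wrist')
cv2.imwrite('pics/w1c.png',cv2.resize(p[130:210,225:310],None,fx=6,fy=6,interpolation=2))
for uv in[(267,140),(298,170),(268,199),(237,170)]: print(atz(q,uv,.014))
```

```text
[ 0.4661 -0.3235  0.014 ]
[ 0.4508 -0.3719  0.014 ]
[ 0.4026 -0.3552  0.014 ]
[ 0.4187 -0.3064  0.014 ]
```

View pics/w1c.png

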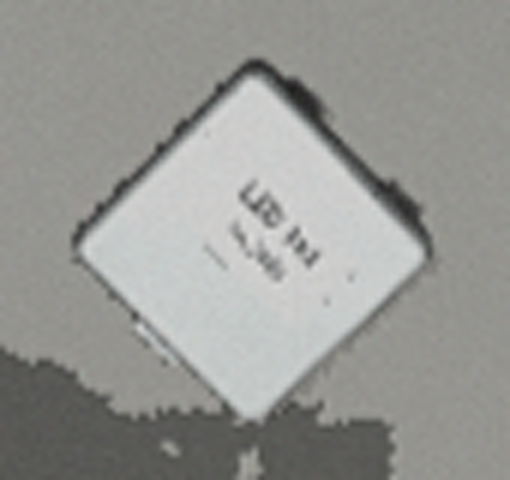

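Zoomed, the upper-right edge carries two dark hinge lumps and the lower-left edge has a single pale tab in its middle, about (251,187) in the full image. So the clasp points to azimuth ≈162°, towards the robot. Next I check which yaw suits the flip with an approximate arm model.

```bash
cat > ik.py <<'E'
from h import *
from scipy.optimize import least_squares
L1,L2,H,T=.59,.46,.20,.3375
lo=np.array([-2.63,-.92,.06,-1.3,0,-3.02]);hi=np.array([2.63,2.1,2.66,4.44,2.69,3.02])
def fk(q):
    R2=Rot.from_euler('ZY',[q[0],q[1]]);R3=R2*Rot.from_euler('Y',q[2]);R=R3*Rot.from_euler('ZYZ',q[3:])*Rot.from_euler('Z',np.pi/2)
    return np.array([0,0,H])+R2.apply([0,0,L1])+R3.apply([0,0,L2])+R.apply([0,0,T]),R
def ik(p,R,q0):
    f=lambda q:np.r_[10*(fk(q)[0]-p),(fk(q)[1].inv()*R).as_rotvec()]
    s=least_squares(f,np.clip(q0,lo+1e-3,hi-1e-3),bounds=(lo,hi)); return s.x,np.abs(s.fun).max()
def tool(z,x):
    z=np.array(z,float);z/=np.linalg.norm(z);x=np.array(x,float);x-=z*(x@z);x/=np.linalg.norm(x)
    return Rot.from_matrix(np.c_[x,np.cross(z,x),z])
def az(d,e=0): d,e=np.radians([d,e]); return np.array([np.cos(e)*np.cos(d),np.cos(e)*np.sin(d),np.sin(e)])
E
python3 - <<'E'
from ik import *
s=st();p,R=fk(s['joints']);print(p,(R.inv()*Rot.from_quat(s['tcp_rot'])).as_rotvec())
q0=s['joints']
for sgn in(1,-1):
  for a in(0,30,60,75,90,110,130,162):
    q=q0;es=[]
    # tilted-down start, then flip in steps: el of tool z from -105.. to -15
    for e in range(0,91,10):
        fl=e-15  # angle from down towards c
        z=np.sin(np.radians(fl))*az(a)-np.cos(np.radians(fl))*np.array([0,0,1]); x=sgn*(np.cos(np.radians(fl))*az(a)+np.sin(np.radians(fl))*np.array([0,0,1]))
        g0=q if e else np.r_[q0[:5],np.clip((-sgn*0+q0[0]-np.radians(a)+ (np.pi/2 if sgn>0 else -np.pi/2)+np.pi)%(2*np.pi)-np.pi,-3,3)]
        if e==0: qs=g0.copy()
        q,er=ik(np.array([.44,-.32,.06+.04*e/90])-0*z,tool(z,x),g0);es.append(er)
    print(sgn,a,qs[5].round(2),q,max(es).round(4))
E
```

```text
t 2.25 q [-0.6957  0.2436  1.7861 -0.0004  1.1119  0.4207] p [ 0.4264 -0.3542  0.2313] rot [ 0.9743  0.2253 -0.0001  0.0001] F [-0.2947  0.1662 -0.8556] w 0.0848248019029996
[ 0.4257 -0.3556  0.2314] [-0.  0. -0.]
1 0 0.88 [-1.2286  0.7167  2.5291  1.9374  1.3452 -1.6715] 0.0
1 30 0.35 [-1.2553  0.7435  2.1595  1.3072  1.365  -1.3323] 0.0
1 60 -0.17 [-1.1398  0.8468  1.7937  0.9091  1.6119 -1.1676] 0.0
1 75 -0.43 [-1.0602  0.9053  1.6261  0.7557  1.7562 -1.1517] 0.0
1 90 -0.7 [-0.9729  0.9611  1.476   0.6113  1.8963 -1.1758] 0.0
1 110 -1.04 [-0.8489  1.0234  1.3158  0.4092  2.0566 -1.2701] 0.0
1 130 -1.39 [-0.72    1.0621  1.2191  0.1775  2.1591 -1.4318] 0.0
1 162 -1.95 [-0.5112  1.0566  1.2327 -0.2271  2.1444 -1.7472] 0.0
-1 0 -2.27 [-0.8221  0.232   2.2709  0.9785  0.3984 -3.02  ] 0.7841
-1 30 -2.79 [-0.9229  0.3786  2.0356  0.6986  0.8582 -3.02  ] 0.8005
-1 60 2.97 [-1.1398  0.8468  1.7937  0.9091  1.6119  1.974 ] 0.2023
-1 75 2.71 [-1.0602  0.9053  1.6261  0.7557  1.7562  1.9899] 0.0957
-1 90 2.45 [-0.9729  0.9611  1.476   0.6113  1.8963  1.9658] 0.0
-1 110 2.1 [-0.8489  1.0234  1.3158  0.4092  2.0566  1.8715] 0.0
-1 130 1.75 [-0.72    1.0621  1.2191  0.1775  2.1591  1.7098] 0.0
-1 162 1.19 [-0.5112  1.0566  1.2327 -0.2271  2.1444  1.3944] 0.0
```

carry_out:
  increments:
    - [85,[0,0,0],[0,0,-0.19]]
    - [85,[0,0,0.1],[0,0,-0.38]]
    - [85,[0,0,0.2],[0,0,-0.57]]
    - [85,[0,0,0.3],[0,0,-0.76]]
    - [85,[0,0,0.4],[0,0,-0.95]]
    - [85,[0,0,0.4],[0,0,-1]]

```text
time_s: 2.85
eef_pos: [0.4255, -0.3535, 0.1816]
tcp_rot: [0.812, 0.583, -0.0, -0.001]
wrist_force: [-0.5, -1.0, -0.9]
grip_width: 0.0849
```

carry_out:
  increments:
    - [85,[0,0,0],[0,0,-0.19]]
    - [85,[0,0,0.1],[0,0,-0.38]]
    - [85,[0,0,0.2],[0,0,-0.57]]
    - [85,[0,0,0.3],[0,0,-0.76]]
    - [85,[0,0,0.3],[0,0,-0.95]]
    - [85,[0,0,0.3],[0,0,-1]]

```text
time_s: 3.45
eef_pos: [0.4261, -0.354, 0.1467]
tcp_rot: [0.527, 0.85, -0.0, -0.001]
wrist_force: [0.2, 0.4, -0.1]
grip_width: 0.085
```

carry_out:
  increments:
    - [85,[0,0,0],[0,0,-0.19]]
    - [85,[0,0,0],[0,0,-0.38]]
    - [85,[0,0,0],[0,0,-0.57]]
    - [85,[0,0,0],[0,0,-0.76]]
    - [85,[0,0,0],[0,0,-0.95]]
    - [85,[0,0,0],[0,0,-1]]
    - [85,[0,0,0],[0,0,-1]]

```text
time_s: 4.15
eef_pos: [0.4264, -0.3541, 0.1472]
tcp_rot: [0.165, 0.986, -0.0, -0.0]
wrist_force: [-0.4, 0.6, 0.8]
grip_width: 0.0851
```

```bash
cat >> ik.py <<'E'
def cmd(p,R,s=None):
    s=s or bot.observe(); R0=Rot.from_quat(s['tcp_rot'])
    print('shift',R0.inv().apply(np.array(p)-s['eef_pos'])/.12,'turn',(R0.inv()*R).as_rotvec(degrees=True)/45)
E
python3 - <<'E'
from ik import *
s=st(); R=Rot.from_quat(s['tcp_rot']);print(R.as_matrix())
p=cam('wrist','w2.png')
for z in(0,-.013):
    print(proj(p,[s['eef_pos']+R.apply([x,y,z]) for x in(-.011,.011) for y in(-.0425,.0425)]).round())
for m in nets.mark_of(p,'chip_box_center')[:1]: print(m,atz(p,m['xy'],.008))
cc=np.array([.4346,-.3393])
fl=np.radians(-15);c=az(162);u=np.array([0,0,1.])
Rg=tool(np.sin(fl)*c-np.cos(fl)*u,np.cos(fl)*c+np.sin(fl)*u)
cmd(np.r_[cc+.014*c[:2],.05],Rg,s)
E
```

```text
t 4.15 q [-0.6957  0.3413  1.862  -0.0002  0.9383 -1.9356] p [ 0.4264 -0.3541  0.1472] rot [ 0.1646  0.9864 -0.0001 -0.    ] F [-0.3846  0.6207  0.759 ] w 0.08508516570545682
[[-0.9458  0.3247 -0.0001]
 [ 0.3247  0.9458 -0.0001]
 [ 0.0001 -0.0002 -1.    ]]
[[200. 290.]
 [356. 290.]
 [196. 253.]
 [360. 254.]]
[[193. 305.]
 [363. 305.]
 [189. 265.]
 [367. 266.]]
{'xy': [298.4, 200.0], 'confidence': 0.68} [ 0.4327 -0.3349  0.008 ]
shift [0.0919 0.1371 0.8102] turn [-0.003  -0.3334 -0.0209]
```

View pics/w2.png

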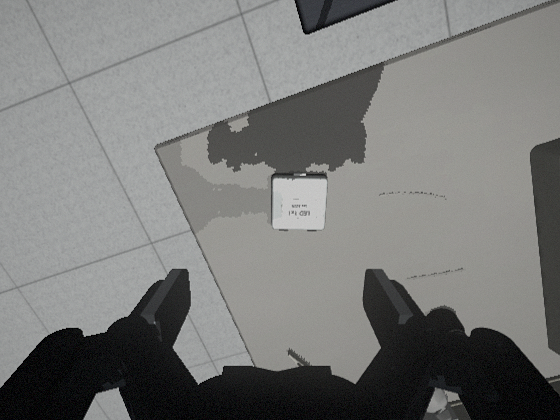

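The view confirms the clasp at the top edge of the box, (300,175), the box aligned with the tool, and the pad tips 13 mm behind the TCP while open.

carry_out:
  increments:
    - [85,[0.1,0.15,0.4],[0,-0.17,-0.02]]
    - [85,[0.1,0.15,0.8],[0,-0.333,-0.02]]
    - [85,[0.1,0.15,0.81],[0,-0.333,-0.02]]
    - [85,[0.1,0.15,0.81],[0,-0.333,-0.02]]

```text
time_s: 4.65
eef_pos: [0.4178, -0.3298, 0.047]
tcp_rot: [0.156, 0.979, -0.019, 0.126]
wrist_force: [-0.1, -0.4, 0.5]
grip_width: 0.085
```

Run:
```python
from ik import *
s=st()
cc=np.array([.434,-.337])
fl=np.radians(-15);c=az(162);u=np.array([0,0,1.])
Rg=tool(np.sin(fl)*c-np.cos(fl)*u,np.cos(fl)*c+np.sin(fl)*u)
cmd(np.r_[cc+.014*c[:2],.002],Rg,s)
```

```text
t 4.65 q [-0.7383  0.3954  2.1405  0.2809  0.3862 -2.2413] p [ 0.4178 -0.3298  0.047 ] rot [ 0.1564  0.9795 -0.0195  0.1258] F [-0.0879 -0.3801  0.4859] w 0.08498187727427137
shift [ 0.0653 -0.0157  0.3707] turn [ 0.0007 -0.0083 -0.0034]
```

carry_out:
  increments:
    - [85,[0.065,-0.015,0.2],[0,-0.01,0]]
    - [85,[0.065,-0.015,0.37],[0,-0.01,0]]
    - [85,[0.065,-0.015,0.37],[0,-0.01,0]]
    - [40,[0.065,-0.015,0.37],[0,-0.01,0]]
    - [40,[0.065,-0.015,0.37],[0,-0.01,0]]
    - [40,[0.065,-0.015,0.37],[0,-0.01,0]]
    - [40,[0.065,-0.015,0.37],[0,-0.01,0]]
    - [40,[0.065,-0.015,0.37],[0,-0.01,0]]

```text
time_s: 5.45
eef_pos: [0.4255, -0.3358, 0.0071]
tcp_rot: [0.155, 0.979, -0.023, 0.134]
wrist_force: [-2.6, 1.0, 10.8]
grip_width: 0.0518
```

carry_out:
  increments:
    - [40,[0,0,0],[0,0,0]]
    - [40,[0,0,0],[0,0,0]]
    - [40,[0,0,0],[0,0,0]]

```text
time_s: 5.75
eef_pos: [0.4255, -0.3358, 0.0071]
tcp_rot: [0.155, 0.979, -0.023, 0.134]
wrist_force: [-2.8, 1.4, 10.8]
grip_width: 0.052
```

carry_out:
  increments:
    - [40,[-0.08,0,-0.3],[0,0,0]]
    - [40,[-0.16,0,-0.6],[0,0,0]]
    - [40,[-0.24,0,-0.9],[0.05,0,0.19]]
    - [40,[-0.26,0,-0.97],[0.1,0,0.38]]
    - [40,[-0.26,0,-0.97],[0.15,0,0.56]]
    - [40,[-0.26,0,-0.97],[0.207,0,0.773]]
    - [40,[-0.26,0,-0.97],[0.207,0,0.773]]

```text
time_s: 6.45
eef_pos: [0.424, -0.3351, 0.1274]
tcp_rot: [0.453, 0.881, -0.061, 0.121]
wrist_force: [0.6, -0.4, -0.4]
grip_width: 0.0519
```

carry_out:
  increments:
    - [40,[0,0,0],[0.05,0,0.19]]
    - [40,[0,0,0],[0.1,0,0.38]]
    - [40,[0,0,0],[0.15,0,0.56]]
    - [40,[0,0,0],[0.207,0,0.773]]
    - [40,[0,0,0],[0.207,0,0.773]]

```text
time_s: 6.95
eef_pos: [0.4247, -0.3351, 0.1271]
tcp_rot: [0.703, 0.698, -0.092, 0.097]
wrist_force: [0.5, 0.4, -0.4]
grip_width: 0.0519
```

carry_out:
  increments:
    - [40,[0,0,0],[0,0.19,0]]
    - [40,[0,0,0],[0,0.38,0]]
    - [40,[0,0,0],[0,0.57,0]]
    - [40,[0,0,0],[0,0.76,0]]
    - [40,[0,0,0],[0,0.95,0]]
    - [40,[0,0,0],[0,1,0]]
    - [40,[0,0,0],[0,1,0]]

```text
time_s: 7.65
eef_pos: [0.4233, -0.3363, 0.1253]
tcp_rot: [0.684, 0.683, 0.184, -0.18]
wrist_force: [0.2, -0.8, -1.3]
grip_width: 0.0517
```

Run:
```python
from ik import *
s=st();print(Rot.from_quat(s['tcp_rot']).as_matrix())
```

```text
t 7.65 q [-0.8795  0.5673  1.6666  0.3371  1.333  -1.0296] p [ 0.4233 -0.3363  0.1253] rot [ 0.6837  0.6829  0.1839 -0.1797] F [ 0.177  -0.8146 -1.2519] w 0.05172738937717129
[[-0.0005  1.      0.006 ]
 [ 0.8678 -0.0026  0.4968]
 [ 0.4968  0.0055 -0.8678]]
```

carry_out:
  increments:
    - [40,[0,0,0],[0,0.19,0]]
    - [40,[0,0,0],[0,0.38,0]]
    - [40,[0,0,0],[0,0.57,0]]
    - [40,[0,0,0],[0,0.76,0]]
    - [40,[0,0,0],[0,0.95,0]]
    - [40,[0,0,0],[0,1,0]]
    - [40,[0,0,0],[0,1,0]]
    - [40,[0,0,0],[0,1,0]]

```text
time_s: 8.45
eef_pos: [0.4243, -0.3344, 0.1266]
tcp_rot: [0.561, 0.565, 0.43, -0.426]
wrist_force: [0.7, 0.3, -0.9]
grip_width: 0.0514
```

carry_out:
  increments:
    - [40,[-0.3,0,0.08],[0,0,0]]
    - [40,[-0.6,0,0.16],[0,0,0]]
    - [40,[-0.6,0,0.16],[0,0,0]]
    - [40,[-0.6,0,0.16],[0,0,0]]

```text
time_s: 8.85
eef_pos: [0.4248, -0.3351, 0.0531]
tcp_rot: [0.561, 0.564, 0.431, -0.427]
wrist_force: [-0.2, 0.1, 0.0]
grip_width: 0.0516
```

Run:
```python
from ik import *
s=st();print(Rot.from_quat(s['tcp_rot']).as_matrix())
p=cam('scene');q=cam('top')
for a in(p,q):
  u=proj(a,s['eef_pos'])[0].astype(int);print(u)
x,y=proj(p,s['eef_pos'])[0].astype(int)
cv2.imwrite('pics/s3.png',cv2.resize(p['color'][y-50:y+50,x-60:x+60,::-1],None,fx=6,fy=6,interpolation=2))
```

```text
t 8.85 q [-1.0051  1.0978  1.3197  0.5836  1.9184 -1.1902] p [ 0.4248 -0.3351  0.0531] rot [ 0.5605  0.564   0.4307 -0.4269] F [-0.1968  0.1161  0.0011] w 0.05158285252542996
[[-0.0072  1.      0.0014]
 [ 0.2645  0.0006  0.9644]
 [ 0.9644  0.0073 -0.2645]]
[371 173]
[412 248]
```

View pics/s3.png

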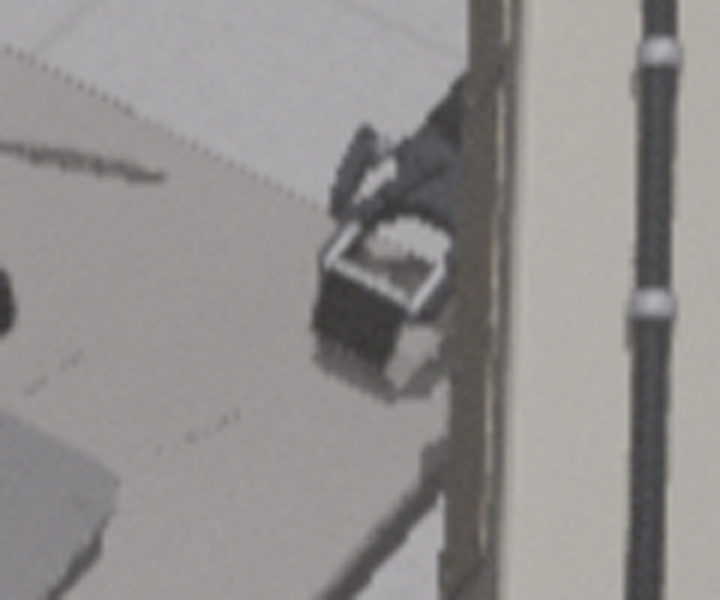

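The picture shows the box upright in the jaws with its black base face toward the camera at (360,310) and its underside still over its shadow. Now I lower it gently to the bench.

carry_out:
  increments:
    - [40,[-0.113,0,0.031],[0,0,0]]
    - [40,[-0.121,0,0.033],[0,0,0]]
    - [40,[-0.129,0,0.035],[0,0,0]]
    - [40,[-0.129,0,0.035],[0,0,0]]

```text
time_s: 9.35
eef_pos: [0.4252, -0.3356, 0.0372]
tcp_rot: [0.56, 0.563, 0.432, -0.427]
wrist_force: [2.2, -1.9, 10.4]
grip_width: 0.0519
```

carry_out:
  increments:
    - [40,[0.01,0,-0.002],[0,0,0]]
    - [40,[0.01,0,-0.002],[0,0,0]]
    - [85,[0.01,0,-0.002],[0,0,0]]
    - [85,[0.01,0,-0.002],[0,0,0]]
    - [85,[0.01,0,-0.002],[0,0,0]]
    - [85,[0.01,0,-0.002],[0,0,0]]
    - [85,[0.01,0,-0.002],[0,0,0]]
    - [85,[0.01,0,-0.002],[0,0,0]]

```text
time_s: 10.15
eef_pos: [0.4244, -0.335, 0.0363]
tcp_rot: [0.561, 0.563, 0.431, -0.427]
wrist_force: [0.0, -0.3, 0.1]
grip_width: 0.0851
```

carry_out:
  increments:
    - [85,[0,0,-0.3],[0,0,0]]
    - [85,[0,0,-0.65],[0,0,0]]
    - [85,[0,0,-1],[0,0,0]]
    - [85,[0,0,-1],[0,0,0]]
    - [85,[0,0,-1],[0,0,0]]

```text
time_s: 10.65
eef_pos: [0.424, -0.4513, 0.0676]
tcp_rot: [0.561, 0.563, 0.431, -0.427]
wrist_force: [-0.0, 0.9, -0.7]
grip_width: 0.0849
```

Run:
```python
from ik import *
s=st()
p=cam('wrist','w4.png')
for n,h in(('chip_box',.027),('chip_box_center',.027)):
  for m in nets.mark_of(p,n)[:1]: print(n,m,atz(p,m['xy'],h))
q=cam('top')
for m in nets.mark_of(q,'chip_box_center')[:1]: print(m,atz(q,m['xy'],.027))
```

```text
t 10.65 q [-1.0766  1.1969  1.018   0.5688  2.1173 -1.1153] p [ 0.424  -0.4513  0.0676] rot [ 0.5609  0.5632  0.4313 -0.4268] F [-0.0033  0.8672 -0.6512] w 0.08485595035287291
chip_box {'xy': [276.4, 211.0], 'confidence': 0.71} [ 0.4237 -0.3317  0.027 ]
chip_box_center {'xy': [280.3, 215.8], 'confidence': 0.57} [ 0.4272 -0.3397  0.027 ]
{'xy': [410.3, 248.8], 'confidence': 0.56} [ 0.4258 -0.338   0.027 ]
```

View pics/w4.png

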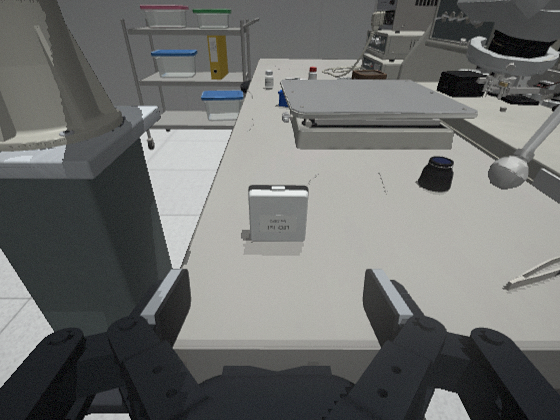

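The box stands on its edge at (277,213), clasp (275,187) up, and is let go. The grey "mat" is in fact a raised plate, so I travel high. Next I turn the tool downward above the box.

carry_out:
  increments:
    - [85,[0.35,0,-0.1],[0,0,0]]
    - [85,[0.7,0,-0.2],[0,-0.19,0]]
    - [85,[0.96,0,-0.26],[0,-0.38,0]]
    - [85,[0.96,0,-0.26],[0,-0.57,0]]
    - [85,[0.96,0,-0.26],[0,-0.76,0]]
    - [85,[0.96,0,-0.26],[0,-0.837,0]]
    - [85,[0.96,0,-0.26],[0,-0.837,0]]

```text
time_s: 11.6
eef_pos: [0.4241, -0.4493, 0.1898]
tcp_rot: [0.669, 0.672, 0.226, -0.221]
wrist_force: [0.2, -0.2, 0.1]
grip_width: 0.0849
```

carry_out:
  increments:
    - [85,[0,0,0],[0,-0.19,0]]
    - [85,[0,0,0],[0,-0.38,0]]
    - [85,[0,0,0],[0,-0.57,0]]
    - [85,[0,0,0],[0,-0.76,0]]
    - [85,[0,0,0],[0,-0.837,0]]
    - [85,[0,0,0],[0,-0.837,0]]
    - [85,[0,0,0],[0,-0.837,0]]

```text
time_s: 12.3
eef_pos: [0.4233, -0.4501, 0.1864]
tcp_rot: [0.707, 0.707, -0.0, 0.004]
wrist_force: [0.3, 0.2, 0.4]
grip_width: 0.0847
```

Run:
```python
from ik import *
s=st()
p=cam('wrist','w5.png')
for m in nets.outline_of(p,'chip_box')[:1]:
    c=max(cv2.findContours(m['region'].astype('uint8'),0,2)[0],key=cv2.contourArea)
    b=cv2.boxPoints(cv2.minAreaRect(c)); print(m['confidence'],b,[atz(p,u,.054) for u in b])
for m in nets.mark_of(p,'chip_box_center')[:1]: print(m,atz(p,m['xy'],.027))
cmd([.4255,-.338,.12],tool([0,0,-1],[0,1,0]),s)
```

```text
t 12.3 q [-0.8183  0.3824  1.6974 -0.0004  1.0536 -0.8181] p [ 0.4233 -0.4501  0.1864] rot [ 0.7071  0.7071 -0.0003  0.0041] F [0.3069 0.1701 0.4023] w 0.08468706717607341
0.85 [[247.  59.]
 [310.  59.]
 [310.  84.]
 [247.  84.]] [array([ 0.3994, -0.33  ,  0.054 ]), array([ 0.4509, -0.33  ,  0.054 ]), array([ 0.4516, -0.3489,  0.054 ]), array([ 0.3988, -0.3489,  0.054 ])]
{'xy': [280.1, 73.0], 'confidence': 0.73} [ 0.4269 -0.3376  0.027 ]
shift [0.9378 0.0152 0.5478] turn [ 0.0068  0.0079 -0.    ]
```

View pics/w5.png

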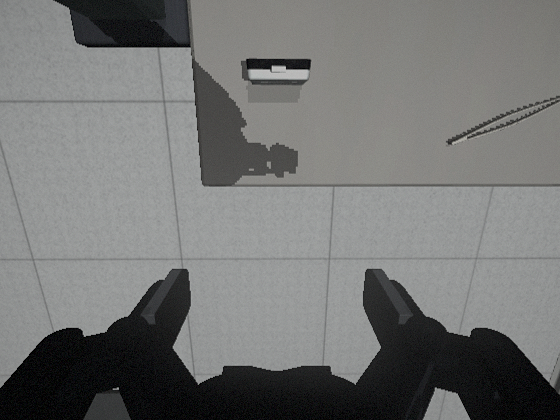

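carry_out:
  increments:
    - [85,[0.35,0.01,0.2],[0,0,0]]
    - [85,[0.7,0.015,0.4],[0.007,0.008,0]]
    - [85,[0.94,0.015,0.55],[0.007,0.008,0]]
    - [85,[0.94,0.015,0.55],[0.007,0.008,0]]
    - [85,[0.94,0.015,0.55],[0.007,0.008,0]]

```text
time_s: 12.95
eef_pos: [0.4258, -0.3388, 0.1197]
tcp_rot: [0.707, 0.707, -0.001, 0.001]
wrist_force: [-0.9, -1.2, 0.4]
grip_width: 0.0849
```

Run:
```python
from ik import *
s=st()
cmd([.4255,-.338,.032],tool([0,0,-1],[0,1,0]),s)
```

```text
t 12.95 q [-0.6737  0.3641  1.9045 -0.0024  0.871  -0.6721] p [ 0.4258 -0.3388  0.1197] rot [ 0.7071  0.7071 -0.0008  0.0011] F [-0.9289 -1.1779  0.4085] w 0.08490931182307421
shift [ 0.0086 -0.0029  0.7309] turn [ 0.0005  0.0034 -0.0001]
```

Descend, close, and lift.

carry_out:
  increments:
    - [85,[0.005,0,0.3],[0,0,0]]
    - [85,[0.005,0,0.6],[0,0,0]]
    - [85,[0.005,0,0.73],[0,0,0]]
    - [85,[0.005,0,0.73],[0,0,0]]
    - [40,[0.005,0,0.73],[0,0,0]]
    - [40,[0.005,0,0.73],[0,0,0]]
    - [40,[0.005,0,0.73],[0,0,0]]
    - [40,[0.005,0,0.73],[0,0,0]]

```text
time_s: 13.75
eef_pos: [0.4268, -0.3394, 0.0344]
tcp_rot: [0.707, 0.707, -0.001, 0.003]
wrist_force: [-1.0, -1.2, 5.1]
grip_width: 0.0523
```

carry_out:
  increments:
    - [40,[0,0,0],[0,0,0]]
    - [40,[0,0,0],[0,0,0]]
    - [40,[0,0,-0.3],[0,0,0]]
    - [40,[0,0,-0.6],[0,0,0]]
    - [40,[0,0,-1],[0,0,0]]
    - [40,[0,0,-1],[0,0,0]]

```text
time_s: 14.35
eef_pos: [0.4291, -0.3405, 0.1597]
tcp_rot: [0.707, 0.707, -0.0, 0.008]
wrist_force: [0.8, 0.1, -1.0]
grip_width: 0.0525
```

Run:
```python
from ik import *
s=st()
cmd([.36,-.09,.25],tool([0,0,-1],[0,1,0]),s)
```

```text
t 14.35 q [-0.6723  0.3087  1.8769 -0.0026  0.941  -0.6705] p [ 0.4291 -0.3405  0.1597] rot [ 0.7072  0.707  -0.0002  0.0075] F [ 0.7709  0.0613 -1.0182] w 0.05246911161337584
shift [ 2.079  -0.5682 -0.7815] turn [ 0.0132  0.0139 -0.0004]
```

carry_out:
  increments:
    - [40,[0.25,0.05,-0.3],[0,0,0]]
    - [40,[0.5,0.1,-0.6],[0,0,0]]
    - [40,[0.75,0.2,-0.9],[0,0,0]]
    - [40,[1,0.25,-1],[0,0,0]]

```text
time_s: 14.75
eef_pos: [0.4577, -0.2171, 0.2765]
tcp_rot: [0.707, 0.707, 0.0, 0.005]
wrist_force: [0.5, 0.2, -0.3]
grip_width: 0.0525
```

carry_out:
  increments:
    - [40,[0.4,0,0],[0,0,0]]
    - [40,[0.8,0,0],[0,0,0]]
    - [40,[1,0,0],[0.013,0.014,0]]

```text
time_s: 15.05
eef_pos: [0.4549, -0.0944, 0.2724]
tcp_rot: [0.707, 0.707, 0.0, -0.006]
wrist_force: [-0.4, -0.5, -0.0]
grip_width: 0.0523
```

carry_out:
  increments:
    - [40,[0.4,0,0],[0,0,0]]
    - [40,[0.8,0,0],[0,0,0]]
    - [40,[1,0,0],[0,0,0]]

```text
time_s: 15.35
eef_pos: [0.4553, 0.0255, 0.2732]
tcp_rot: [0.707, 0.707, 0.0, -0.006]
wrist_force: [0.1, -0.2, -0.4]
grip_width: 0.0524
```

carry_out:
  increments:
    - [40,[0.35,0,0],[0,0,0]]
    - [40,[0.65,0,0],[0,0,0]]
    - [40,[0.65,0,0],[0,0,0]]
    - [40,[0.65,0,0],[0,0,0]]

```text
time_s: 15.75
eef_pos: [0.4556, 0.1012, 0.2734]
tcp_rot: [0.706, 0.708, -0.0, -0.005]
wrist_force: [-0.1, -0.9, -1.1]
grip_width: 0.0525
```

Run:
```python
from ik import *
s=st()
p=cam('wrist','w6.png')
Z=dict(carrier=0,carrier_floor=.004,packed_black=.031,packed_white=.031,black_cap_vial=.004,red_cap_vial=0)
for k,z in Z.items():
    for m in nets.mark_of(p,k)[:1]: print(k,m['confidence'],m['xy'],atz(p,m['xy'],z))
m=nets.outline_of(p,'carrier')
if m:
    x,y,w,h=map(int,m[0]['rect']);print(m[0]['rect'])
    y0=max(y-20,0);x0=max(x-20,0);print('crop',x0,y0)
    cv2.imwrite('pics/w6c.png',cv2.resize(p['color'][y0:y+h+15,x0:x+w+20,::-1],None,fx=5,fy=5,interpolation=2)[:600,:800])
```

```text
t 15.75 q [0.2089 0.0626 1.9047 0.0095 1.1809 0.2034] p [0.4556 0.1012 0.2734] rot [ 0.7064  0.7078 -0.0004 -0.0055] F [-0.0878 -0.8648 -1.0936] w 0.052470665238824474
carrier 0.86 [295.4, 108.4] [0.4773 0.1877 0.    ]
carrier_floor 0.75 [297.5, 107.3] [0.4798 0.1889 0.004 ]
packed_black 0.65 [283.6, 138.7] [0.4618 0.1515 0.031 ]
packed_white 0.89 [293.1, 123.7] [0.4733 0.1694 0.031 ]
black_cap_vial 0.56 [292.5, 82.8] [0.4728 0.2181 0.004 ]
[259.5, 54.6, 82.2, 103.3]
crop 239 34
```

View pics/w6c.png

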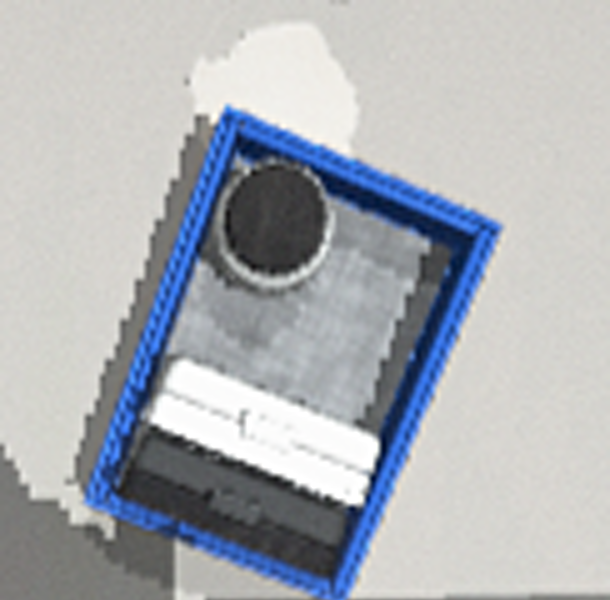

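The carrier's outer rim corners in the crop are (228,105), (502,225), (343,600) and (87,500). The black and white boxes stand at its low end, the black-capped vial (275,217) is in the -x corner, and the gap and the +x corner are free.

```bash
cat > car.py <<'E'
from ik import *
def W(p,X,Y,z): return atz(p,(239+(X+.5)/5-.5,34+(Y+.5)/5-.5),z)[:2]
E
python3 - <<'E'
from car import *
p=cam('wrist')
C=np.array([W(p,*c,.034) for c in[(228,105),(502,225),(343,600),(87,500)]]);print(C)
loc=np.array([(-33,45.5),(33,45.5),(33,-45.5),(-33,-45.5)])/1000
f=lambda v:((np.array([[np.cos(v[2]),-np.sin(v[2])],[np.sin(v[2]),np.cos(v[2])]])@loc.T).T+v[:2]-C).ravel()
r=least_squares(f,[.47,.19,-.4]);v=r.x;print(v,np.degrees(v[2]),r.fun*1000)
R=np.array([[np.cos(v[2]),-np.sin(v[2])],[np.sin(v[2]),np.cos(v[2])]])
L=lambda w:(R.T@(w-v[:2]))*1000
for n,x,y,z in[('wL+',175,358,.058),('wR+',380,437,.058),('wmidL',150,405,.058),('wR-',360,505,.058),('bR-',335,578,.058),('bL',130,480,.058),('cap',275,217,.045),('capleft',217,217,.045),('body',273,232,.036)]:
    print(n,L(W(p,x,y,z)))
E
```

```text
[[0.4621 0.2437]
 [0.5258 0.2184]
 [0.4915 0.1324]
 [0.4281 0.1567]]
[ 0.4769  0.1878 -0.3742] -21.440665398754238 [ 0.7094 -1.4537 -1.5766 -0.3488 -0.5427  0.9615  1.4098  0.841 ]
wL+ [-25.1602  -8.8588]
wR+ [24.1872 -7.689 ]
wmidL [-26.794  -20.2244]
wR- [ 25.898  -23.0691]
bR- [ 27.0218 -40.3455]
bL [-25.2264 -37.1389]
cap [-15.359   27.5454]
capleft [-27.5282  22.798 ]
body [-14.5686  25.4931]
```

Run:
```python
from ik import *
cmd([.4778,.1901,.105],tool([0,0,-1],az(68.6)))
```

```text
shift [0.7395 0.1955 1.4051] turn [-0.013  -0.0071  0.4739]
```

carry_out:
  increments:
    - [40,[0.35,0.1,0.2],[0,0,0.18]]
    - [40,[0.7,0.195,0.4],[-0.013,-0.007,0.36]]
    - [40,[0.74,0.195,0.7],[-0.013,-0.007,0.474]]
    - [40,[0.74,0.195,0.95],[-0.013,-0.007,0.474]]
    - [40,[0.74,0.195,0.95],[-0.013,-0.007,0.474]]

```text
time_s: 16.7
eef_pos: [0.4754, 0.1895, 0.156]
tcp_rot: [0.826, 0.564, -0.004, -0.001]
wrist_force: [0.0, 0.1, -0.5]
grip_width: 0.0526
```

Run:
```python
from ik import *
cmd([.4778,.1901,.105],tool([0,0,-1],az(68.6)))
```

```text
shift [0.0139 0.0189 0.4251] turn [-0.0068  0.0062  0.002 ]
```

carry_out:
  increments:
    - [40,[0.014,0.019,0.3],[-0.007,0.006,0.002]]
    - [40,[0.014,0.019,0.425],[-0.007,0.006,0.002]]
    - [40,[0.014,0.019,0.425],[-0.007,0.006,0.002]]
    - [40,[0.014,0.019,0.425],[-0.007,0.006,0.002]]

```text
time_s: 17.1
eef_pos: [0.4817, 0.191, 0.1101]
tcp_rot: [0.826, 0.563, 0.004, 0.001]
wrist_force: [0.1, -0.0, -0.1]
grip_width: 0.0522
```

Run:
```python
from ik import *
s=st()
p=cam('wrist','w7.png')
cv2.imwrite('pics/w7c.png',cv2.resize(p['color'][120:330,150:410,::-1],None,fx=3,fy=3,interpolation=2))
v=np.array([.4769,.1878]);R=Rot.from_euler('z',-21.44,degrees=True)
P=lambda x,y,z:((proj(p,R.apply([x/1000,y/1000,z/1000])+np.r_[v,0])[0]-[150,120])*3).round()
for n,c in dict(cTL=(-33,45.5,34),cTR=(33,45.5,34),innerTL=(-30,42.5,34),wR=(26.5,-8.3,58),wL=(-27,-8.3,58),gapL=(-30,-8.3,34),vialcap=(-15.4,27.5,45)).items(): print(n,P(*c))
Rt=Rot.from_quat(s['tcp_rot'])
for y in(-.027,.027): # held box lower +y edge
    print('boxlow',((proj(p,s['eef_pos']+Rt.apply([.0085,y,.0344]))[0]-[150,120])*3).round(),'boxtop',((proj(p,s['eef_pos']+Rt.apply([.0085,y,-.0196]))[0]-[150,120])*3).round())
```

```text
t 17.1 q [ 0.3748  0.3409  1.9705 -0.0003  0.8217  0.7495] p [0.4817 0.191  0.1101] rot [0.8264 0.5631 0.0042 0.0011] F [ 0.0857 -0.0062 -0.1101] w 0.05224067034217278
cTL [229. 147.]
cTR [501. 146.]
innerTL [242. 159.]
wR [478. 391.]
wL [250. 392.]
gapL [251. 352.]
vialcap [300. 230.]
boxlow [252. 333.] boxtop [206. 464.]
boxlow [510. 333.] boxtop [559. 463.]
```

View pics/w7c.png

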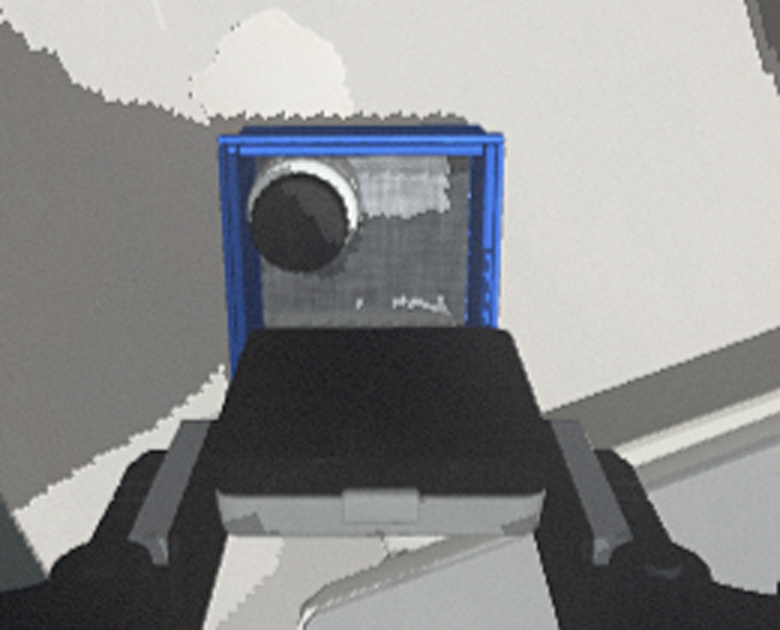

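The box hangs in line, its lower edge at row 330 between x = 248 and 515. The carrier rim's far corners are at (219,134) and (503,134), so the box sits a few mm too far toward +x. I compute the correction.

Run:
```python
from ik import *
p=cam('wrist'); s=st()
for sc in(1,1.035):
    q=dict(p);K=np.array(p['camera_matrix']).copy();K[0,0]*=sc;K[1,1]*=sc;q['camera_matrix']=K
    Rt=Rot.from_quat(s['tcp_rot']);e=np.r_[s['eef_pos'][:2],0]
    A=lambda X,Y,z:Rt.inv().apply(atz(q,(150+X/3,120+Y/3),z)-e)[:2]*1000
    zb=s['eef_pos'][2]-.0344
    print(sc,'box',A(248,330,zb),A(515,330,zb),'rim',A(219,134,.034),A(503,134,.034),'cap',A(298,222,.045),A(298,272,.045),A(298,172,.045))
```

```text
t 17.2 q [ 0.375   0.3402  1.9705 -0.0003  0.821   0.7496] p [0.482  0.1913 0.1104] rot [0.8264 0.5631 0.0048 0.0012] F [ 0.763  -0.6884 -0.7401] w 0.05272365466734609
1 box [  9.8112 -26.9998] [ 9.6359 28.8645] rim [ 43.9235 -38.1962] [43.8393 30.3978] cap [ 24.8997 -18.7455] [ 12.5087 -19.0821] [ 36.8683 -18.4202]
1.035 box [ 10.2126 -26.0576] [10.0444 27.8823] rim [ 42.7575 -36.9525] [42.6731 29.4303] cap [ 24.4492 -18.1098] [ 12.4686 -18.4243] [ 36.0347 -17.8057]
```

carry_out:
  increments:
    - [40,[-0.02,-0.039,0],[0,0,0]]
    - [40,[-0.02,-0.039,0],[0,0,0]]
    - [40,[-0.02,-0.039,0.12],[0,0,0]]
    - [40,[-0.02,-0.039,0.22],[0,0,0]]
    - [40,[-0.02,-0.039,0.3],[0,0,0]]
    - [40,[-0.02,-0.039,0.35],[0,0,0]]
    - [40,[-0.02,-0.039,0.35],[0,0,0]]

```text
time_s: 17.9
eef_pos: [0.4752, 0.1904, 0.0656]
tcp_rot: [0.826, 0.563, 0.003, 0.001]
wrist_force: [-0.3, 0.0, -0.5]
grip_width: 0.0522
```

Run:
```python
from ik import *
p=cam('wrist','w8.png');s=st()
cv2.imwrite('pics/w8c.png',cv2.resize(p['color'][120:330,150:410,::-1],None,fx=3,fy=3,interpolation=2))
```

```text
t 17.95 q [ 0.3782  0.4053  2.0059 -0.0003  0.7242  0.7526] p [0.4756 0.1905 0.0661] rot [0.8263 0.5632 0.003  0.0008] F [ 0.6579 -0.7375 -0.9134] w 0.05271622723509387
```

No contact force, and the lower edge is already below the neighbours' tops and the rim. I continue to the floor.

carry_out:
  increments:
    - [40,[0,0,0.08],[0,0,0]]
    - [40,[0,0,0.15],[0,0,0]]
    - [40,[0,0,0.2],[0,0,0]]
    - [40,[0,0,0.22],[0,0,0]]
    - [40,[0,0,0.22],[0,0,0]]

```text
time_s: 18.45
eef_pos: [0.4768, 0.1911, 0.0402]
tcp_rot: [0.826, 0.563, 0.004, 0.001]
wrist_force: [1.2, 1.2, 4.1]
grip_width: 0.0525
```

carry_out:
  increments:
    - [70,[0,0,0],[0,0,0]]
    - [70,[0,0,0],[0,0,0]]
    - [70,[0,0,0],[0,0,0]]
    - [70,[0,0,-0.2],[0,0,0]]
    - [70,[0,0,-0.5],[0,0,0]]
    - [85,[0,0,-0.8],[0,0,0]]
    - [85,[0,0,-1],[0,0,0]]

```text
time_s: 19.15
eef_pos: [0.4757, 0.1906, 0.1623]
tcp_rot: [0.826, 0.563, 0.004, 0.001]
wrist_force: [0.4, -0.7, -0.1]
grip_width: 0.0849
```

carry_out:
  increments:
    - [85,[0.2,0,-0.35],[0,0,0]]
    - [85,[0.4,0.1,-0.5],[0,0,0]]
    - [85,[0.6,0.2,-0.5],[0,0,0]]
    - [85,[0.6,0.2,-0.5],[0,0,0]]
    - [85,[0.6,0.2,-0.5],[0,0,0]]

```text
time_s: 19.65
eef_pos: [0.5229, 0.2483, 0.2199]
tcp_rot: [0.826, 0.563, 0.003, 0.001]
wrist_force: [0.1, -0.1, 0.2]
grip_width: 0.0851
```

Run:
```python
from ik import *
s=st();p=cam('wrist','w9.png')
q=dict(p);K=np.array(p['camera_matrix']).copy();K[:2,:2]*=1.035;q['camera_matrix']=K
for m in nets.mark_of(p,'red_cap_vial')[:2]: print(m,atz(q,m['xy'],0))
for m in nets.outline_of(p,'red_cap_vial')[:2]: print(m['rect'],m['confidence'])
for k in('carrier','chip_box'):
  for m in nets.spot_in(p,k)[:1]: print(k,m)
```

```text
t 19.65 q [ 0.4412  0.2901  1.75   -0.0008  1.0958  0.8153] p [0.5229 0.2483 0.2199] rot [0.8262 0.5634 0.0027 0.0008] F [ 0.0759 -0.0614  0.2036] w 0.08505944198581379
{'xy': [235.8, 60.8], 'confidence': 0.73} [0.5307 0.3829 0.    ]
[220.0, 41.6, 21.9, 32.7] 0.71
carrier {'rect': [228.8, 205.0, 61.8, 78.9], 'confidence': 0.57}
chip_box {'rect': [230.3, 232.4, 47.4, 28.9], 'confidence': 0.8}
```

View pics/w9.png

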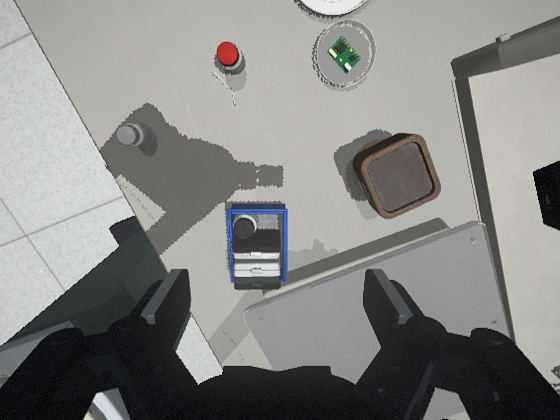

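The chip box stands in the carrier behind the black-capped vial (245,227), in line with the white and black boxes. The red vial's cap is at (228,53). I go over it.

Run:
```python
from ik import *
s=st();p=cam('wrist')
K=np.array(p['camera_matrix']).copy();K[:2,:2]*=1.035;p2=dict(p);p2['camera_matrix']=K
print(atz(p2,(228,53),.054),atz(p,(228,53),.054))
cmd([.530,.387,.15],tool([0,0,-1],az(68.6)),s)
```

```text
t 19.9 q [ 0.4405  0.289   1.7507 -0.0008  1.0957  0.8154] p [0.5228 0.2478 0.2203] rot [0.8264 0.5631 0.003  0.0008] F [-0.2954  0.1933  0.0322] w 0.0849051776419657
[0.5298 0.3818 0.054 ] [0.5302 0.3864 0.054 ]
shift [ 1.0989 -0.371   0.5883] turn [ 0.0061 -0.0051 -0.0013]
```

carry_out:
  increments:
    - [85,[0.4,-0.15,0.2],[0,0,0]]
    - [85,[0.75,-0.3,0.4],[0.006,-0.005,0]]
    - [85,[0.75,-0.37,0.5],[0.006,-0.005,0]]
    - [85,[0.75,-0.37,0.5],[0.006,-0.005,0]]
    - [85,[0.75,-0.37,0.5],[0.006,-0.005,0]]

```text
time_s: 20.45
eef_pos: [0.5152, 0.3481, 0.1609]
tcp_rot: [0.826, 0.564, 0.0, 0.0]
wrist_force: [0.0, -0.1, 0.5]
grip_width: 0.085
```

Run:
```python
from ik import *
s=st();p=cam('wrist','w10.png')
p2=dict(p);K=np.array(p['camera_matrix']).copy();K[:2,:2]*=1.035;p2['camera_matrix']=K
c=p['color'].astype(int);red=((c[...,0]>110)&(c[...,1]<70)&(c[...,2]<70)).astype('uint8')
n,l,stt,ce=cv2.connectedComponentsWithStats(red);i=1+np.argmax(stt[1:,4]);print(stt[i],ce[i])
for m in nets.outline_of(p,'red_cap_vial')[:1]:print(m['rect'],m['confidence'])
ce=ce[i]
for q in(p,p2): print(atz(q,ce,.052))
w=atz(p2,ce,.052)
cmd(np.r_[w[:2],.10],Rot.from_quat(s['tcp_rot']),s)
```

```text
t 20.45 q [ 0.592   0.4199  1.7032 -0.0006  1.0182  0.9658] p [0.5152 0.3481 0.1609] rot [0.8261 0.5635 0.0001 0.0002] F [ 0.0039 -0.1397  0.5466] w 0.08497496215302495
[264 149  23  23 402] [274.5622 159.8657]
[261.8, 138.6, 24.3, 31.6] 0.9
[0.5289 0.3877 0.052 ]
[0.5284 0.3864 0.052 ]
shift [ 0.3372 -0.0146  0.5074] turn [0. 0. 0.]
```

carry_out:
  increments:
    - [85,[0.34,-0.015,0.1],[0,0,0]]
    - [85,[0.34,-0.015,0.5],[0,0,0]]
    - [60,[0.34,-0.015,0.85],[0,0,0]]
    - [50,[0.34,-0.015,0.965],[0,0,0]]
    - [10,[0.34,-0.015,0.965],[0,0,0]]
    - [10,[0.34,-0.015,0.965],[0,0,0]]
    - [10,[0.34,-0.015,0.965],[0,0,0]]
    - [10,[0.34,-0.015,0.965],[0,0,0]]

```text
time_s: 21.35
eef_pos: [0.5304, 0.3882, 0.0478]
tcp_rot: [0.826, 0.563, 0.003, 0.0]
wrist_force: [0.6, -0.7, 8.1]
grip_width: 0.0168
```

carry_out:
  increments:
    - [10,[0,0,0],[0,0,0]]
    - [10,[0,0,0],[0,0,0]]
    - [10,[0,0,0],[0,0,0]]
    - [10,[0,0,0],[0,0,0]]

```text
time_s: 21.75
eef_pos: [0.5304, 0.3883, 0.0478]
tcp_rot: [0.826, 0.563, 0.003, 0.0]
wrist_force: [-0.1, -1.2, 8.1]
grip_width: 0.0166
```

carry_out:
  increments:
    - [10,[0,0,-0.2],[0,0,0]]
    - [10,[0,0,-0.5],[0,0,0]]
    - [10,[0,0,-0.8],[0,0,0]]
    - [10,[0,0,-0.8],[0,0,0]]
    - [10,[0,0,-0.8],[0,0,0]]

```text
time_s: 22.25
eef_pos: [0.5294, 0.3878, 0.1431]
tcp_rot: [0.826, 0.563, 0.002, 0.0]
wrist_force: [-0.9, 0.3, -0.7]
grip_width: 0.0167
```

```bash
cat > vh.py <<'E'
from ik import *
s=st();p=cam('wrist','w11.png')
p2=dict(p);K=np.array(p['camera_matrix']).copy();K[:2,:2]*=1.035;p2['camera_matrix']=K
for m in nets.outline_of(p,'red_cap_vial')[:1]:print(m['rect'],m['confidence'])
for k in('carrier','black_cap_vial','chip_box'):
  for m in nets.outline_of(p,k)[:1]:print(k,m['rect'],m['confidence'])
Rt=Rot.from_quat(s['tcp_rot'])
for z in(-.0065,.0055,.0475):
  print(z,proj(p2,[s['eef_pos']+Rt.apply([0,y,z]) for y in(-.012,.012)]))
E
python3 vh.py
```

```text
t 22.25 q [ 0.63    0.4865  1.6399 -0.0002  1.0106  1.0042] p [0.5294 0.3878 0.1431] rot [0.8263 0.5633 0.0023 0.    ] F [-0.8797  0.2572 -0.6811] w 0.01672407961652765
[259.4, 218.5, 35.8, 72.6] 0.85
carrier [263.4, 335.0, 41.6, 35.7] 0.74
black_cap_vial [271.7, 358.5, 25.7, 12.7] 0.56
-0.0065 [[252.8843 278.4912]
 [301.7195 278.4676]]
0.0055 [[254.4755 266.8262]
 [299.9457 266.8062]]
0.0475 [[258.6534 236.1993]
 [295.2883 236.1872]]
```

carry_out:
  increments:
    - [10,[-0.35,0.1,-0.1],[0,0,0]]
    - [10,[-0.7,0.2,-0.1],[0,0,0]]
    - [10,[-1,0.33,-0.1],[0,0,0]]
    - [10,[-1,0.33,-0.1],[0,0,0]]

```text
time_s: 22.9
eef_pos: [0.5206, 0.2568, 0.152]
tcp_rot: [0.827, 0.562, -0.001, 0.0]
wrist_force: [0.1, 0.8, 0.2]
grip_width: 0.0168
```

carry_out:
  increments:
    - [10,[-0.25,0,0],[0,0,0]]
    - [10,[-0.45,0,0.1],[0,0,0]]
    - [10,[-0.45,0,0.25],[0,0,0]]
    - [10,[-0.45,0,0.25],[0,0,0]]
    - [10,[-0.45,0,0.25],[0,0,0]]

```text
time_s: 23.4
eef_pos: [0.502, 0.2112, 0.1227]
tcp_rot: [0.826, 0.563, 0.0, -0.0]
wrist_force: [0.3, -0.6, 0.8]
grip_width: 0.0169
```

```bash
cat >> vh.py <<'E'
cmd([.5033,.2106,.125],Rt,s)
A=lambda x,y,z:proj(p2,np.array([.4775,.1901,0])+Rot.from_euler('z',-21.4,degrees=True).apply([x,y,z]))[0].round(1)
print('rim',A(-.033,.0455,.034),A(.033,.0455,.034),A(.033,0,.034),A(-.033,0,.034))
c=p['color'].astype(int);b=((c[...,2]>c[...,0]+60)&(c[...,2]>90)).astype('uint8')
print('blue bbox',cv2.boundingRect(b))
for r in range(120,330,8):
  x=np.flatnonzero(b[r]); print(r,(x.min(),x.max()) if len(x) else '',end=' ')
cv2.imwrite('pics/w12c.png',cv2.resize(p['color'][90:340,150:410,::-1],None,fx=2.4,fy=2.4,interpolation=2))
E
python3 vh.py
```

```text
t 23.4 q [0.3953 0.3614 1.9002 0.0003 0.8798 0.7692] p [0.502  0.2112 0.1227] rot [ 0.8263  0.5633  0.0001 -0.0001] F [ 0.2536 -0.637   0.7994] w 0.01685422889378495
[259.4, 219.9, 33.3, 70.1] 0.95
carrier [213.3, 189.5, 88.7, 112.7] 0.63
black_cap_vial [224.1, 203.9, 33.7, 33.6] 0.73
chip_box [219.9, 229.1, 38.6, 37.8] 0.72
-0.0065 [[252.8692 278.5074]
 [301.7027 278.4846]]
0.0055 [[254.4603 266.8418]
 [299.9289 266.8227]]
0.0475 [[258.6377 236.2131]
 [295.2716 236.202 ]]
shift [-0.0007  0.0121 -0.0195] turn [0. 0. 0.]
rim [213.8 195. ] [300.3 194.9] [299.  249.4] [217.3 249.4]
blue bbox (214, 189, 86, 109)
120  128  136  144  152  160  168  176  184  192  200 (np.int64(214), np.int64(299)) 208 (np.int64(214), np.int64(299)) 216 (np.int64(215), np.int64(299)) 224 (np.int64(215), np.int64(299)) 232 (np.int64(216), np.int64(299)) 240 (np.int64(217), np.int64(299)) 248 (np.int64(217), np.int64(299)) 256 (np.int64(218), np.int64(299)) 264 (np.int64(218), np.int64(222)) 272 (np.int64(219), np.int64(222)) 280 (np.int64(219), np.int64(222)) 288 (np.int64(220), np.int64(222)) 296 (np.int64(221), np.int64(292)) 304  312  320  328
```

carry_out:
  increments:
    - [10,[-0.004,0.008,0.15],[0,0,0]]
    - [10,[-0.004,0.008,0.3],[0,0,0]]
    - [10,[-0.004,0.008,0.42],[0,0,0]]
    - [10,[-0.004,0.008,0.52],[0,0,0]]
    - [10,[-0.004,0.008,0.52],[0,0,0]]

```text
time_s: 24.15
eef_pos: [0.5018, 0.2098, 0.0591]
tcp_rot: [0.826, 0.563, -0.001, -0.0]
wrist_force: [-0.9, 0.4, -0.6]
grip_width: 0.0167
```

carry_out:
  increments:
    - [10,[0,0,0.02],[0,0,0]]
    - [10,[0,0,0.04],[0,0,0]]
    - [10,[0,0,0.055],[0,0,0]]
    - [10,[0,0,0.055],[0,0,0]]

```text
time_s: 24.55
eef_pos: [0.5029, 0.2101, 0.0541]
tcp_rot: [0.826, 0.563, 0.001, 0.0]
wrist_force: [-0.5, -0.6, 1.1]
grip_width: 0.0164
```

carry_out:
  increments:
    - [10,[0,0,0.01],[0,0,0]]
    - [10,[0,0,0.02],[0,0,0]]
    - [10,[0,0,0.025],[0,0,0]]
    - [10,[0,0,0.025],[0,0,0]]

```text
time_s: 24.95
eef_pos: [0.5032, 0.2104, 0.0517]
tcp_rot: [0.826, 0.563, 0.001, 0.0]
wrist_force: [-2.7, 0.5, 9.1]
grip_width: 0.0167
```

Floor contact came at the expected height. I ease off, open slightly, and rise.

carry_out:
  increments:
    - [10,[0,0,-0.01],[0,0,0]]
    - [26,[0,0,-0.01],[0,0,0]]
    - [34,[0,0,-0.01],[0,0,0]]
    - [34,[0,0,-0.01],[0,0,0]]
    - [34,[0,0,-0.01],[0,0,0]]
    - [34,[0,0,-0.1],[0,0,0]]
    - [34,[0,0,-0.5],[0,0,0]]
    - [34,[0,0,-0.9],[0,0,0]]

```text
time_s: 25.75
eef_pos: [0.5017, 0.2097, 0.1599]
tcp_rot: [0.826, 0.563, -0.001, -0.0]
wrist_force: [1.8, 0.8, 0.1]
grip_width: 0.0342
```

carry_out:
  increments:
    - [60,[-0.3,0,-0.3],[0,0,0]]
    - [85,[-0.6,0,-0.5],[0,0,0]]
    - [85,[-0.9,0,-0.5],[0,0,0]]
    - [85,[-0.9,0,-0.5],[0,0,0]]
    - [85,[-0.9,0,-0.5],[0,0,0]]

```text
time_s: 26.25
eef_pos: [0.4632, 0.1091, 0.2198]
tcp_rot: [0.827, 0.563, 0.001, 0.0]
wrist_force: [0.7, 0.1, -0.2]
grip_width: 0.0847
```

Run:
```python
from ik import *
s=st();p=cam('wrist','w13.png');q=cam('scene')
x0,y0=280,110
for k in('carrier','red_cap_vial','black_cap_vial','chip_box','packed_white','packed_black'):
  for m in nets.spot_in(p,k)[:1]:
    print(k,m)
    if k=='carrier': x,y,w,h=map(int,m['rect']);x0,y0=x+w//2,y+h//2
x0=min(max(x0,75),485);y0=min(max(y0,75),345)
a=cv2.resize(p['color'][y0-75:y0+75,x0-75:x0+75],(400,400),interpolation=2)
u=proj(q,[.4775,.19,.03])[0].astype(int)
b=cv2.resize(q['color'][u[1]-35:u[1]+35,u[0]-35:u[0]+35],(400,400),interpolation=2)
cv2.imwrite('pics/fin.png',np.hstack([a,b])[:,:,::-1])
```

```text
t 26.25 q [0.2278 0.1305 1.9564 0.0006 1.0521 0.6033] p [0.4632 0.1091 0.2198] rot [0.8267 0.5626 0.0013 0.0002] F [ 0.7015  0.138  -0.1653] w 0.0847435109728236
carrier {'rect': [225.2, 61.4, 68.9, 101.4], 'confidence': 0.6}
red_cap_vial {'rect': [265.1, 67.2, 21.3, 28.9], 'confidence': 0.71}
black_cap_vial {'rect': [229.7, 69.5, 29.5, 30.2], 'confidence': 0.63}
chip_box {'rect': [229.1, 99.6, 55.8, 19.5], 'confidence': 0.96}
packed_white {'rect': [233.1, 122.3, 53.9, 20.1], 'confidence': 0.76}
packed_black {'rect': [233.2, 140.6, 51.8, 17.6], 'confidence': 0.66}
```

View pics/fin.png

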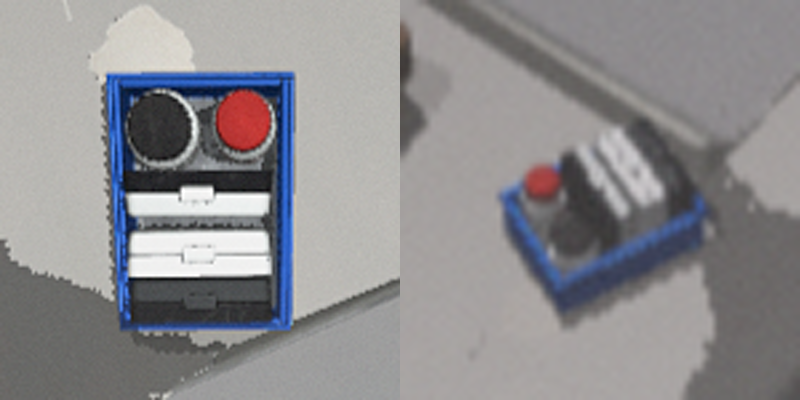

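The last picture shows everything upright in the carrier: the black vial at (160,125), the red vial at (243,120), and the chip box at (197,195) with its clasp up, parallel to the white and black boxes. The arm is clear of everything, so I hand in.

```bash
python3 -c "
from workcell import bot
print(bot.job_done())"
```

```text
the job is handed in; nothing more can be done
None
```

The carrier is packed and the job was handed in at about 26 s of the 72 s allowed.

- **Chip box:** I gripped it flat, turned it onto its edge with the clasp up, and let go of it on the bench at about (0.425, -0.338) m, well away from the carrier. I then took it again by its top and lowered it into the gap.
- **Red-capped vial:** I placed it upright in the free +x corner, beside the black-capped one.

**Last checks:**
- The final wrist and scene views show all three boxes standing parallel with their clasps up, and both vials upright in the carrier.
- The gripper was open and clear.
- The highest wrist force I read was about 11 N, at the ends of moves.
- I moved nothing near the white-capped vial, the loupe or the tweezers, but I did not re-measure them at the end.

**Readings that disagreed:**
- The wrist camera images came out about 3.5 % larger than the calibration predicts, and I corrected for that.
- The gripper read 52 mm on the 54 mm box and 16.7 mm on the 20.6 mm cap, though both grips held.

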